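# Wedge the glass carrier tight in the lap clamp

### The job

Pick up the loose tapered wooden wedge, put its thin end into the slot between the slanted jaw and the carrier that bears the red glass button, and tap or push it home along the slot until the carrier sits tight against the stop and the wedge locks and goes no further. Let the wedge do the work: do not push the carrier or its glass with the gripper. Leave the straight wooden strip and the clear lens where they are.

Things in the scene. Friction and masses are not known exactly. Their poses are not given: they have to be found in the camera images.
- wedge: Loose wooden wedge (sizes in mm), 120 long, 36 high, 100 g, lying on the bench; from above it tapers from 40 wide (butt, x=-60) to 16 (thin end, x=+60). Origin: underside, mid length, mid width; x to the thin end, z up. Straight face at y=+14; slanted face y=-26 at the butt, -14 halfway, -2 at the thin end. Start yaw within 0.9 rad of world x. Grip across its width.
- butt (a point): Centre of the wedge's flat butt end, the face to tap: wedge x=-60, y=-6, half its height (18 mm above its underside).
- clamp: Fixed steel wedge clamp (mm). Origin on the bench, z up, x away from the robot (yaw within 0.35 rad); plate top z=15, plate x -160 to 80, y -72 to 112. Stop wall: face y=85, 34 high over the plate. Jaw wall: x -53 to 63, 32 high, its slot face slanting parallel to the wedge's, y=-32 at x=-55 to y=-9 at x=60. Two guides 20 high let the carrier slide only in y. Plate bare at x<-60.
- carrier: Loose brown phenolic carrier (mm) 90 (x) x 80 (y) x 28 high, 0.4 kg, a domed red glass button 64 across, 20 high on top. Origin: centre of underside, axes as the clamp's. It lies on the plate at clamp x=0, first 4 to 10 mm short of the stop; against the stop its origin is at clamp y=45. Slot face at its y=-40. 5 mm of wedge travel moves it 1 mm; a few N slide it, then force rises steeply: 8 to 20 N on the butt locks it.
- mouth (a point): Point on the clamp plate's top (clamp x=-85, y=-21.5, z=15 mm). With the wedge's origin here and its x along the clamp's x, its thin end lies about 20 mm inside the slot with at least 2 mm to spare each side, and its butt half is clear of jaw and carrier, with room for fingers.
- home (a point): Point on the clamp plate's top (clamp x=-10, y=-9, z=15 mm) where the wedge's origin lies when the carrier is against the stop and the wedge is tight, its x along the clamp's x. The butt then stands 25 mm out of the carrier's near side.
- strip: Straight wooden packing strip, 120 x 28 x 36 mm high, of the same wood as the wedge but not tapered; origin: centre of its underside, x along it. Not needed; leave it.
- lens: Clear glass lens lying flat, 76 mm across, 15 mm high; origin: centre of its underside. Leave it.
There are look-alikes about, which are no part of the job. Leave any green or turquoise look-alike of the wedge alone. What is shaped like the carrier but pink is not meant.

How it is judged:
By the outcome, as a careful person would: the job done as asked, in the order asked, and still so for the second after the job is handed in, with the robot touching nothing.
It also fails if it takes over 48 s, if anything falls off the work surface, if the arm or the gripper's body presses on something with over 40 N, if the wrist force passes 120 N, or if a joint passes its speed limit or range.

### The arm

A 6-joint arm with a two-finger parallel gripper is mounted at the origin on the work surface. World frame = base frame: x ahead of the robot, y to its left, z up, the work surface at z = 0. Lengths are in m, angles in rad, forces in N, time in s.
With the tool pointing down it reaches from about 0.35 to 0.925 m from the base axis. Payload 6.4 kg.
Tool frame: the origin (TCP) lies on the centre line of the jaws, within the pads' length; the fingertips stand 25 mm ahead of it and the grasp point (between the pads) lies 6 mm ahead of it (bot.tips_ahead is the distance from the TCP to the fingertips, in m); z points along the fingers, y is the direction in which the jaws open and shut (so a half turn about z gives the same grasp; the last joint's range is limited). The gripper opens to 94 mm and grips with 3 to 60 N. Pads are 16 mm wide; open, the fingers measure 119 mm over their backs; the gripper's body (75 mm by 177 mm) begins 78 mm behind the grasp point.
Start: joints at [-1.306, 0.245, 1.558, -0, 1.339, -0.174], TCP at [0.276, -0.588, 0.23] pointing down, gripper open.
Joint ranges: [-3.13, 3.13], [-1.02, 2.26], [0.13, 2.54], [-0.95, 4.09], [0.21, 2.88], [-2.74, 2.74]. Speed limits (rad/s): [2.57, 2.57, 3.14, 3.14, 3.14, 3.14].

### API

Orientations are given as a rotation vector (axis times angle).
In Python, from bench import bot gives the robot as it stands.
- The arm moves only by the shell command python3 -m handwheel 'ROWS' [FORCE]. ROWS is a JSON object of lists of equal length, an entry for each row: "twist": the turn, a rotation vector about the tool's x, y, z normalised to -1 to 1, where 1 is 0.08 rad, a list of three; "linear": the shift along the tool's x, y, z normalised to -1 to 1, where 1 is 2.5 cm, a list of three; "claw": the closure, from 0 (fully open) to 1 (shut). In form: {"twist": [[ax, ay, az], ...], "linear": [[x, y, z], ...], "claw": [claw, ...]}. A call has 1 to 10 rows; each row shifts and turns the commanded pose from where the row before left it, along the tool's axes as they then stand; what a row does not reach is not made up. A row lasts 1/10 s, in which the tool goes at most 50 mm and 8.59 degrees, less where a joint would pass 70% of its speed; a pose out of reach is approached as far as the arm can. A call with a number of a shift or a turn outside -1 to 1 is refused whole. A call with a gripper value outside its range is refused whole. The fingers move at their own pace and stop on an object; FORCE is the grip in N (left out, the last holds). Time passes only in rows, so rows that do not move let the fingers close. It gives the time, the measured TCP pose, the force and the opening at its end, in the units of the state.
- bot.get_obs(): the state, without advancing time (a new reading comes with each control period).
- bot.get_image(name): name is "scene" or "top"; returns a dict with "img" (480x640x3 uint8, red, green, blue), "vfov" (degrees; the focal length in pixels is half the picture's height over the tangent of half this angle, whatever the lens; pixels are square), "cx", "cy" (the principal point, pixels), "cam_to_world" (4x4, takes a point from camera to world coordinates). Camera axes: x right, y up, looking along -z (the intrinsics and any distortion apply to the point x, -y, -z); pixel columns grow to the right and rows downward; lengths in m; the calibration is good to about 2 mm. A picture is of the moment at which its call begins. There is no depth.
- bot.finish_job(): hands the job in, once; it reports no verdict.
Trained networks look in the newest picture that a camera, given by its name, has taken for a name from the list of things; names that differ only in an ending like _2 or _b are one class to them, and where a whole thing is asked for, a point or a joint stands for the part that bears it (a point fixed in the world has none). Each returns a list of dicts, best first, with "p" (0 to 1); they miss things now and then, are a little off and sometimes report something else, mostly with a low value. They report only what shows in the picture. A call takes as long as a camera call. They do not tell look-alikes from the thing itself.
- bot.spot_in(label, camera): "extent" ([left, top, width, height] in pixels, round what is visible of it).
- bot.cut_out(label, camera): "pixels" (480x640 bool, what is visible of it) and "extent" ([left, top, width, height] in pixels, round what is visible of it).
- bot.pinpoint(label, camera): "point" ([row, column] in pixels: a listed point, or the origin of a listed thing).
The state is a dict: "clock": time; "joint_positions": joint angles; "dq": joint speeds; "joint_torque": joint torques, N m; "eef_pos": TCP position; "eef_rot": TCP orientation; "force": force on the tool from outside, world axes, zero at the start; "ft_torque": the same for the moment, N m; "opening": finger opening in m.
Only numpy, scipy, OpenCV 4.12 (cv2) and the standard library are available. Lean on these libraries where they do the work, as an engineer would, in place of code of your own. Each camera call takes 0.05 s, during which the arm holds its last target.

## Working session

There is one attempt and no reset: what is moved stays moved. The work goes in short steps, Python scripts to look and compute and a shell command to move; the robot and the scene stay as the last step left them, time stands still between calls to the robot, and variables do not carry over. Pictures are saved under pics/ and viewed, and the job is handed in when it is done.

```bash
ls; mkdir -p pics; python3 - <<'E'
from bench import bot
import cv2
o=bot.get_obs(); print({k:(v if not hasattr(v,'round') else v.round(3) if hasattr(v,'shape') else v) for k,v in o.items()})
for n in ("scene","top"):
    d=bot.get_image(n); cv2.imwrite(f"pics/{n}0.png",d["img"][:,:,::-1]); print(n,{k:d[k] for k in d if k!="img"})
    for l in ("wedge","clamp","carrier","strip","lens"):
        print(l,[(round(r["p"],2),r["extent"]) for r in bot.spot_in(l,n)])
    for l in ("wedge","butt","mouth","home","carrier","clamp"):
        print(l,[(round(r["p"],2),r["point"]) for r in bot.pinpoint(l,n)])
E
```

```text
pics
{'clock': 0.0, 'joint_positions': array([-1.306,  0.246,  1.559, -0.   ,  1.339, -0.174]), 'dq': array([ 0.001,  0.001,  0.002, -0.   ,  0.001,  0.   ]), 'joint_torque': array([ 1.0000e-03, -4.1583e+01, -3.1460e+01,  6.8000e-02,  3.3000e-02,
       -0.0000e+00]), 'eef_pos': array([ 0.276, -0.588,  0.229]), 'eef_rot': array([-3.064, -0.683,  0.   ]), 'force': array([-0.437, -0.292,  0.489]), 'ft_torque': array([-0.016,  0.03 , -0.005]), 'opening': 0.09363133897449552}
scene {'vfov': 43.72166070098251, 'cx': 318.7424641716586, 'cy': 241.8415566704159, 'cam_to_world': array([[-0.78527456, -0.50940071,  0.35193007,  1.03605269],
       [ 0.61907449, -0.63726452,  0.4589561 ,  0.59086045],
       [-0.00952001,  0.57827748,  0.81578461,  1.08769246],
       [ 0.        ,  0.        ,  0.        ,  1.        ]])}
wedge [(0.84, [426.5, 274.0, 59.8, 46.0]), (0.83, [504.8, 289.0, 64.6, 33.7]), (0.72, [384.4, 240.7, 21.7, 57.6])]
clamp [(0.64, [233.6, 181.6, 132.1, 103.9])]
carrier [(0.72, [262.2, 214.3, 53.0, 40.4]), (0.59, [162.2, 252.8, 57.2, 44.4])]
strip [(0.76, [362.5, 345.5, 65.1, 2
[... 667 characters left out ...]
 [ 0.        ,  0.        ,  0.        ,  1.        ]])}
wedge [(0.82, [150.7, 338.5, 45.4, 35.8]), (0.67, [249.9, 269.6, 42.9, 37.2]), (0.63, [205.2, 282.2, 19.9, 46.1]), (0.43, [311.8, 199.3, 79.7, 96.8])]
clamp [(0.73, [312.9, 200.3, 80.5, 94.6])]
carrier [(0.96, [344.8, 129.4, 48.1, 47.2]), (0.56, [330.8, 211.6, 36.8, 37.8])]
strip [(0.97, [188.5, 207.8, 44.2, 40.6])]
lens [(0.62, [451.8, 287.5, 29.6, 28.4])]
wedge [(0.88, [353.6, 176.7]), (0.58, [301.8, 215.4]), (0.55, [287.6, 271.9])]
butt [(0.92, [302.2, 288.3]), (0.89, [329.8, 215.5]), (0.74, [369.2, 155.2])]
mouth [(0.94, [264.8, 367.3])]
home [(0.71, [233.2, 361.8])]
carrier [(0.91, [150.8, 363.9]), (0.67, [232.2, 345.8])]
clamp []
```

View pics/scene0.png

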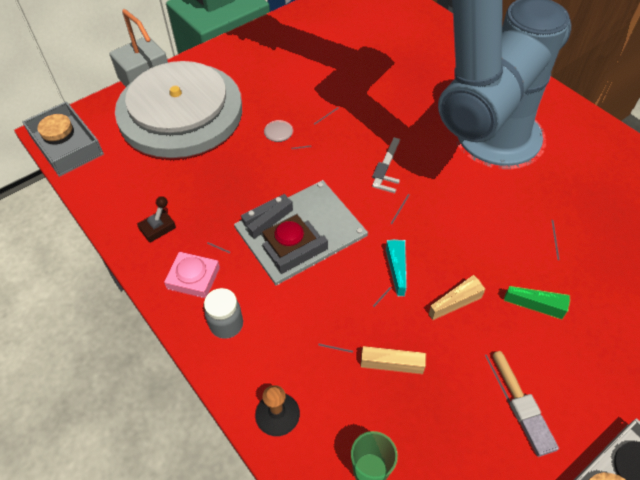

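View pics/top0.png

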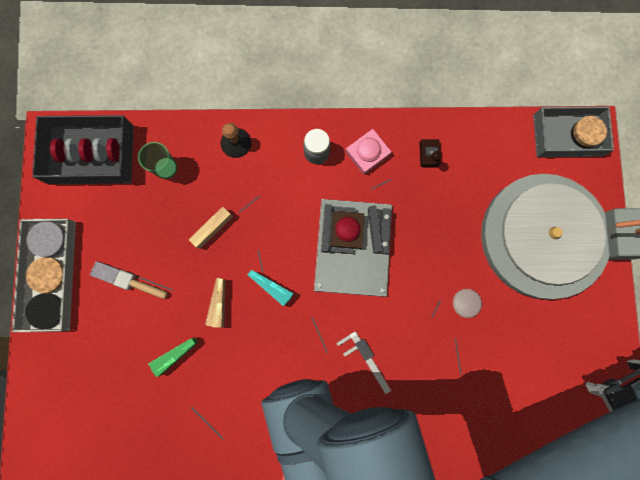

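The natural-wood wedge is at top (216,302) and scene (457,298). The look-alikes are turquoise at top (271,288) and green at top (174,357), and the untapered strip is at top (211,228). Only the first is both tapered and wood-coloured. The real carrier has the red button at top (347,230); the pink one at (369,151) isn't meant. Next I'll confirm this in enlarged crops.

```bash
cat > h.py <<'E'
import numpy as np, cv2
from bench import bot
def proj(d,P):
    P=np.atleast_2d(P); T=np.linalg.inv(d["cam_to_world"]); c=P@T[:3,:3].T+T[:3,3]
    f=240/np.tan(np.radians(d["vfov"])/2)
    return np.stack([d["cx"]+f*c[:,0]/-c[:,2], d["cy"]-f*c[:,1]/-c[:,2]],1)
def ray(d,uv):
    f=240/np.tan(np.radians(d["vfov"])/2)
    v=np.array([(uv[0]-d["cx"])/f,-(uv[1]-d["cy"])/f,-1.]); T=d["cam_to_world"]
    v=T[:3,:3]@v; return T[:3,3],v/np.linalg.norm(v)
def tri(ds,uvs):
    A=np.zeros((3,3));b=np.zeros(3);R=[]
    for d,u in zip(ds,uvs):
        o,v=ray(d,u);M=np.eye(3)-np.outer(v,v);A+=M;b+=M@o;R.append((M,o))
    p=np.linalg.solve(A,b); return p,[np.linalg.norm(M@(p-o))*1e3 for M,o in R]
def onz(d,uv,z):
    o,v=ray(d,uv); return o+v*(z-o[2])/v[2]
def crop(img,x,y,w,h,s,fn):
    cv2.imwrite(fn,cv2.resize(img[y:y+h,x:x+w,::-1],None,fx=s,fy=s,interpolation=cv2.INTER_CUBIC))
E
python3 - <<'E'
from h import *
a=bot.get_image("scene");b=bot.get_image("top")
import pickle; pickle.dump((a,b),open("im0.pkl","wb"))
A=np.vstack([cv2.resize(x,(800,300),interpolation=cv2.INTER_CUBIC) for x in (b["img"][255:345,140:380],)])
crop(a["img"],225,175,150,115,5,"pics/c_scene_clamp.png")
crop(b["img"],305,190,100,115,5,"pics/c_top_clamp.png")
w1=cv2.resize(a["img"][265:335,415:505],(771,600),interpolation=cv2.INTER_CUBIC)
w2=cv2.resize(b["img"][265:340,190:250],(480,600),interpolation=cv2.INTER_CUBIC)
cv2.imwrite("pics/c_scene_w.png",w1[:,:,::-1]);cv2.imwrite("pics/c_top_w.png",w2[:,:,::-1])
E
```

```text
(no output)
```

View pics/c_scene_clamp.png

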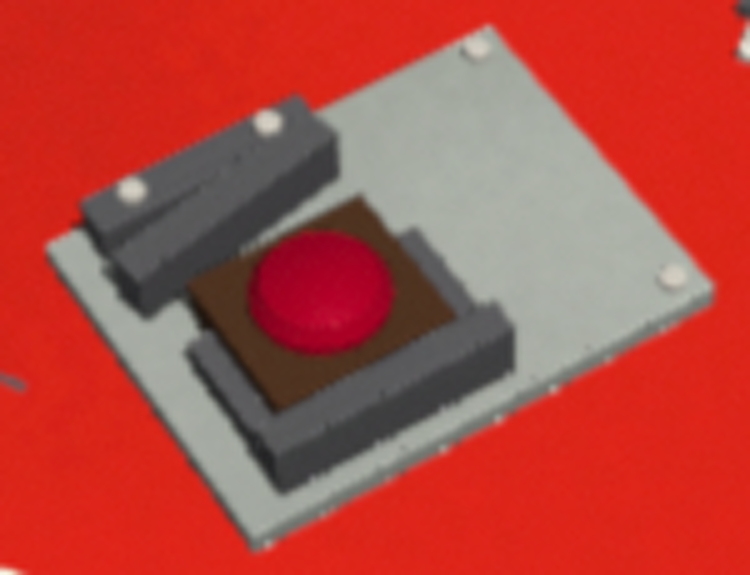

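View pics/c_top_clamp.png

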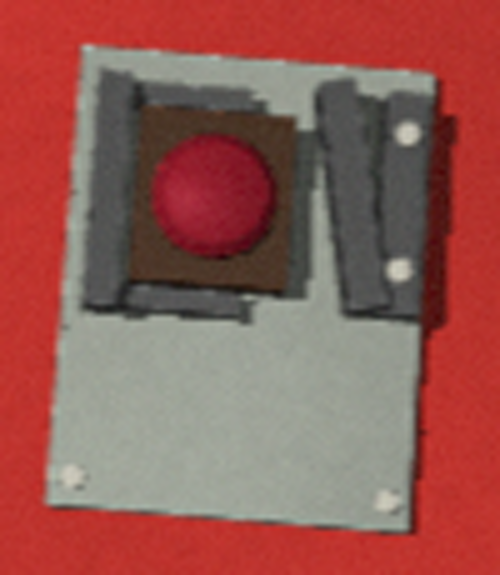

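View pics/c_scene_w.png

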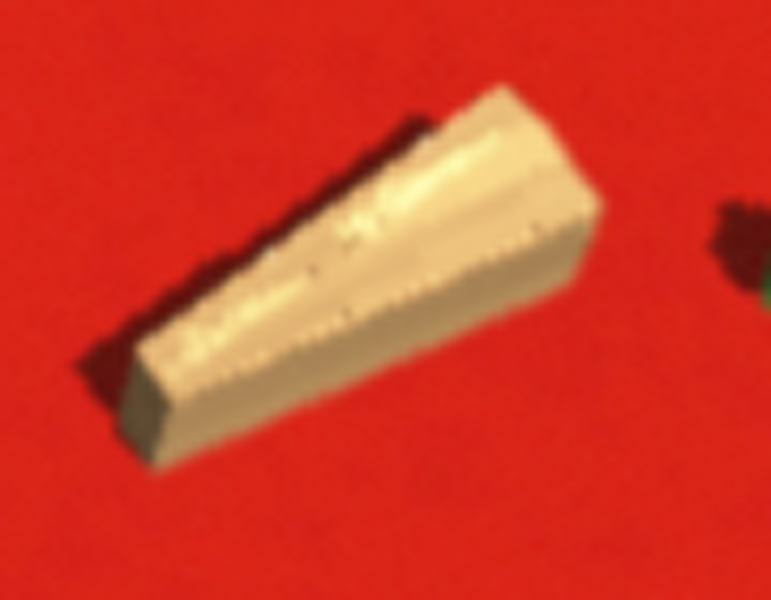

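View pics/c_top_w.png

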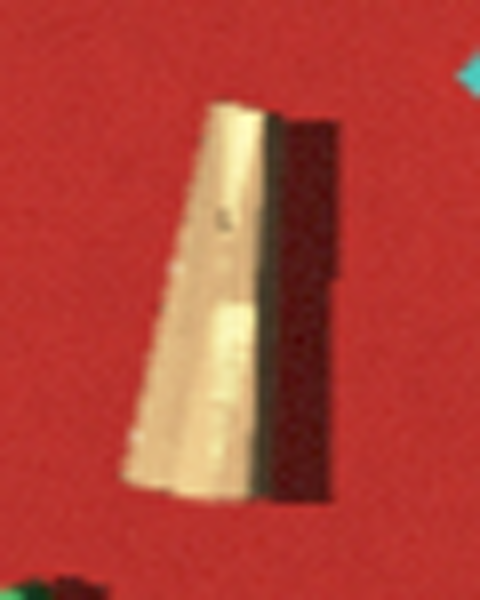

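Seen enlarged, the wedge is tapered natural wood with its thin end toward +x (up in the top view). The clamp has its slot open toward the robot and a gap between carrier and stop. Next I'll fit poses to corners in both views.

```bash
cat > fit.py <<'E'
from h import *
import pickle
from scipy.optimize import least_squares
W=np.array([[60,14,36],[60,-2,36],[-60,-26,36],[-60,14,36.]])/1e3
C=np.array([[80,112,15],[80,-72,15],[-160,-72,15],[-160,112,15.]])/1e3
def place(M,p):
    x,y,z,t=p;c,s=np.cos(t),np.sin(t); return M@np.array([[c,s,0],[-s,c,0],[0,0,1]])+[x,y,z]
def fit(M,obs,p0,fixz=None):
    def r(p):
        q=p if fixz is None else np.r_[p[:2],fixz,p[2]]
        return np.concatenate([(proj(d,place(M,q))-uv).ravel() for d,uv in obs])
    s=least_squares(r,p0 if fixz is None else np.delete(p0,2)); return s.x,s.fun
E
python3 - <<'E'
from fit import *
a,b=pickle.load(open("im0.pkl","rb"))
def up(c,s,o): return (np.array(c,float)+.5)/s-.5+np.array(o)
wt=up([(213,103),(268,112),(251,498),(125,483)],8,(190,265))
ws=up([(172,403),(135,347),(503,87),(600,207)],8.567,(415,265))
ct=up([(83,45),(435,72),(411,528),(48,505)],5,(305,190))
cs=up([(257,540),(47,247),(490,25),(713,285)],5,(225,175))
for M,t,s,p0 in ((W,wt,ws,[.4,.2,0,-.2]),(C,ct,cs,[.5,0,0,0])):
    for o in ([(a,s),(b,t)],[(a,s)],[(b,t)]):
        p,f=fit(M,o,np.array(p0)); print(p.round(4),f.round(1))
        p,f=fit(M,o,np.array(p0),0.); print(' z0',p.round(4))
    print([tuple(tri((a,b),(s[i],t[i]))[0].round(4)) for i in range(4)])
# bounding/gauge: carrier from button
E
```

```text
[ 0.4446  0.2741 -0.0043 -0.2187] [-0.4  0.1 -0.3  0.3  0.  -0.6 -0.2  0.2  0.1 -0.3 -0.5 -0.1 -0.1  1.3
 -0.1 -0.2]
 z0 [ 0.4458  0.2745 -0.2178]
[ 0.4388  0.2714 -0.0142 -0.2216] [-0.  -0.1  0.1  0.2  0.1 -0.4 -0.2  0.4]
 z0 [ 0.4467  0.2756 -0.2195]
[ 0.4454  0.2774 -0.0218 -0.217 ] [ 0.2 -0.1 -0.5  0.   0.   0.7  0.2 -0.7]
 z0 [ 0.445   0.2729 -0.2165]
[(np.float64(0.5056), np.float64(0.2751), np.float64(0.0318)), (np.float64(0.5021), np.float64(0.2585), np.float64(0.0314)), (np.float64(0.3829), np.float64(0.2623), np.float64(0.0324)), (np.float64(0.3886), np.float64(0.3006), np.float64(0.0318))]
[ 0.6186 -0.0949 -0.0042 -0.0868] [-0.9 -0.3 -0.7  0.3 -0.6  0.   0.2 -0.2 -0.3  0.3 -0.5  0.1 -0.5  1.
 -0.1  0.4]
 z0 [ 0.6192 -0.0936 -0.0866]
[ 0.6163 -0.0964 -0.0079 -0.0874] [-0.3 -0.4  0.   0.3 -0.2  0.3  0.5 -0.1]
 z0 [ 0.6195 -0.0917 -0.087 ]
[ 0.62   -0.096  -0.0058 -0.0867] [ 0.1 -0.  -0.2 -0.3 -0.2  0.5  0.4 -0.1]
 z0 [ 0.6193 -0.0955 -0.0867]
[(np.float64(0.7079), np.float64(0.01), np.float64(0.0104)), (np.float64(0.6912), np.float64(-0.174), np.float64(0.0112)), (np.float64(0.454), np.float64(-0.1525), np.float64(0.0125)), (np.float64(0.4698), np.float64(0.0304), np.float64(0.0108))]
```

```bash
python3 -m handwheel '{"twist":[[0,0,1],[0,0,1],[0,0,1],[0,0,1],[0,0,1],[0,0,1],[0,0,1]],"linear":[[0,0,0],[0,0,0],[0,0,0],[0,0,0],[0,0,0],[0,0,0],[0,0,0]],"claw":[0,0,0,0,0,0,0]}'
cat > goto.py <<'E'
import sys
from h import *
from scipy.spatial.transform import Rotation as R
# x y z yaw -> tool-frame delta in row units
t=np.array(list(map(float,sys.argv[1:4])));yaw=float(sys.argv[4])
o=bot.get_obs();r=R.from_rotvec(o["eef_rot"]).as_matrix()
T=np.array([[np.cos(yaw),np.sin(yaw),0],[np.sin(yaw),-np.cos(yaw),0],[0,0,-1]])
print("clock",round(o["clock"],2),"pos",o["eef_pos"].round(4),"yaw",round(float(np.arctan2(r[1,0],r[0,0])),4),"open",round(o["opening"],4),"F",o["force"].round(1))
tw=R.from_matrix(r.T@T).as_rotvec()
print("lin units now-axes",(r.T@(t-o["eef_pos"])/.025).round(2),"target-axes",(T.T@(t-o["eef_pos"])/.025).round(2),"twist units",(tw/.08).round(2))
E
python3 goto.py 0.415 0.2776 0.14 -0.12
```

```text
clock: 2.0
eef_pos: [0.2762, -0.5884, 0.2304]
eef_rot: [-3.135, 0.195, -0.0]
force: [0.3, -0.3, 1.2]
opening: 0.0941
clock 2.0 pos [ 0.2762 -0.5884  0.2304] yaw -0.1245 open 0.0941 F [ 0.3 -0.3  1.2]
lin units now-axes [  1.21 -35.06   3.62] target-axes [  1.37 -35.06   3.62] twist units [-0.   -0.   -0.06]
```

```bash
python3 -m handwheel '{"twist":[[0,0,0],[0,0,0],[0,0,0],[0,0,0],[0,0,0],[0,0,0],[0,0,0],[0,0,0],[0,0,0],[0,0,0]],"linear":[[0.4,-1,0],[0.4,-1,0],[0.4,-1,0],[0.4,-1,0],[0.4,-1,0],[0.4,-1,0],[0.4,-1,0],[0.4,-1,0],[0.4,-1,0],[0.4,-1,0]],"claw":[0,0,0,0,0,0,0,0,0,0]}'
python3 -m handwheel '{"twist":[[0,0,0],[0,0,0],[0,0,0],[0,0,0],[0,0,0],[0,0,0],[0,0,0],[0,0,0],[0,0,0],[0,0,0]],"linear":[[0.2,-1,0],[0,-1,0],[0,-1,0],[0,-1,0],[0,-1,0],[0,-1,0],[0,-1,0],[0,-1,0],[0,-1,0],[0,-1,0]],"claw":[0,0,0,0,0,0,0,0,0,0]}'
python3 -m handwheel '{"twist":[[0,0,0],[0,0,0],[0,0,0],[0,0,0],[0,0,0],[0,0,0],[0,0,0],[0,0,0],[0,0,0],[0,0,0]],"linear":[[-0.2,-1,0],[-0.2,-1,0],[-0.2,-1,0],[-0.3,-1,0],[-0.3,-1,0],[-0.3,-1,0],[-0.3,-1,0],[-0.3,-1,0.3],[-0.3,-1,0.5],[-0.3,-1,0.5]],"claw":[0,0,0,0,0,0,0,0,0,0]}'
python3 goto.py 0.415 0.2776 0.10 -0.12
```

```text
clock: 3.0
eef_pos: [0.4061, -0.3514, 0.2306]
eef_rot: [3.136, -0.19, 0.0]
force: [0.4, 0.1, -0.3]
opening: 0.0939
clock: 4.0
eef_pos: [0.4409, -0.1038, 0.2307]
eef_rot: [3.136, -0.19, 0.001]
force: [0.1, 0.5, -0.6]
opening: 0.0939
clock: 5.0
eef_pos: [0.404, 0.1526, 0.198]
eef_rot: [-3.136, 0.19, -0.002]
force: [0.7, -0.1, 0.1]
opening: 0.0941
clock 5.0 pos [0.404  0.1526 0.198 ] yaw -0.1212 open 0.0941 F [ 0.7 -0.1  0.1]
lin units now-axes [-0.17 -5.01  3.92] target-axes [-0.16 -5.02  3.92] twist units [-0.   -0.02 -0.02]
```

```bash
python3 -m handwheel '{"twist":[[0,0,0],[0,0,0],[0,0,0],[0,0,0],[0,0,0],[0,0,0],[0,0,0]],"linear":[[0,-1,0.7],[0,-1,0.8],[-0.1,-1,0.8],[-0.1,-1,0.8],[0,-1,0.8],[0,0,0],[0,0,0]],"claw":[0,0,0,0,0,0,0]}'
python3 - <<'E'
from h import *
import pickle
a=bot.get_image("scene");b=bot.get_image("top");pickle.dump((a,b),open("im1.pkl","wb"))
for i,d,(x,y,w,h) in ((0,a,(395,190,140,140)),(1,b,(160,220,120,130))):
    g=d["img"].copy(); 
    crop(g,x,y,w,h,4,f"pics/g{i}.png")
E
python3 goto.py 0.415 0.2776 0.033 -0.12
```

```text
clock: 5.7
eef_pos: [0.414, 0.2762, 0.1004]
eef_rot: [3.135, -0.189, -0.001]
force: [0.8, -1.3, 0.2]
opening: 0.094
clock 5.8 pos [0.4149 0.2759 0.1015] yaw -0.1217 open 0.0941 F [ 0.4  0.  -0.5]
lin units now-axes [-0.01 -0.07  2.74] target-axes [-0.   -0.07  2.74] twist units [-0.01 -0.02 -0.02]
```

View pics/g0.png

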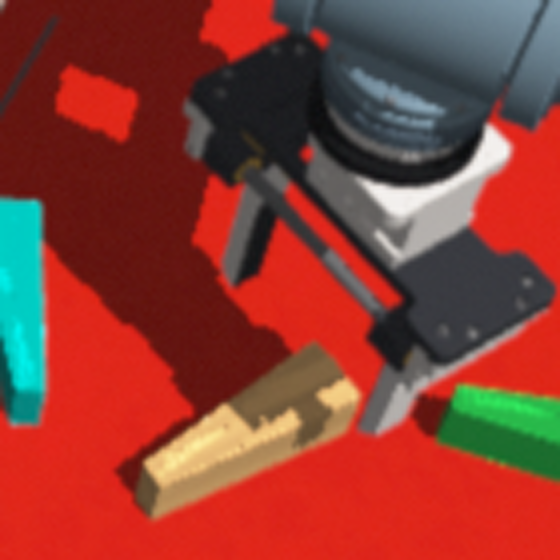

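View pics/g1.png

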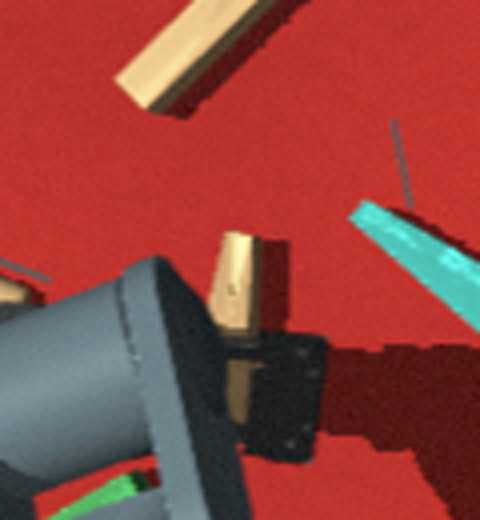

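The gripper hangs over the butt half of the wooden wedge (scene ~(467,282)), with the green look-alike close to the +y finger. I'll check the finger clearance and compare the measured tip position with the cameras.

```bash
python3 - <<'E'
from fit import *
a,b=pickle.load(open("im1.pkl","rb"))
o=bot.get_obs();p=o["eef_pos"];y=-.1217
tx=np.array([np.cos(y),np.sin(y),0]);ty=np.array([np.sin(y),-np.cos(y),0])
for s in (-1,1):
  for k,n in ((.047,'inner'),(.0595,'outer')):
    for q in (-.008,.008):
      P=p+ty*s*k+tx*q-[0,0,.025]; print(s,n,q,"scene crop",((proj(a,P)[0]-[395,190])*4).round(0),"world",P.round(3))
# green top-face corners in original top picture
a0,b0=pickle.load(open("im0.pkl","rb"))
m=cv2.inRange(b0["img"],(0,100,0),(90,255,90));m[:, :140]=0;m[:,205:]=0;m[:320]=0
ys,xs=np.nonzero(m);c=cv2.boxPoints(cv2.minAreaRect(np.c_[xs,ys].astype(np.float32)))
print([onz(b0,u,.036)[:2].round(3) for u in c])
E
```

```text
-1 inner -0.008 scene crop [379. 406.] world [0.413 0.323 0.077]
-1 inner 0.008 scene crop [354. 421.] world [0.429 0.322 0.077]
-1 outer -0.008 scene crop [396. 425.] world [0.414 0.336 0.077]
-1 outer 0.008 scene crop [371. 440.] world [0.43  0.334 0.077]
1 inner -0.008 scene crop [256. 269.] world [0.401 0.23  0.077]
1 inner 0.008 scene crop [232. 283.] world [0.417 0.228 0.077]
1 outer -0.008 scene crop [241. 252.] world [0.4   0.218 0.077]
1 outer 0.008 scene crop [216. 266.] world [0.416 0.216 0.077]
[array([0.278, 0.418]), array([0.355, 0.331]), array([0.347, 0.323]), array([0.27, 0.41])]
```

Predicted and seen fingertips agree to about 1 px, and green is 55 mm clear. Going down and gripping.

```bash
python3 -m handwheel '{"twist":[[0,0,0],[0,0,0],[0,0,0],[0,0,0],[0,0,0],[0,0,0],[0,0,0],[0,0,0],[0,0,0]],"linear":[[0,-0.07,0.8],[0,0,0.8],[0,0,0.7],[0,0,0.44],[0,0,0],[0,0,0],[0,0,0],[0,0,0],[0,0,0]],"claw":[0,0,0,0,0,1,1,1,1]}' 25
python3 -m handwheel '{"twist":[[0,0,0],[0,0,0],[0,0,0],[0,0,0]],"linear":[[0,0,0],[0,0,0],[0,0,0],[0,0,0]],"claw":[1,1,1,1]}' 25
python3 goto.py 0.415 0.2776 0.14 -0.12
```

```text
clock: 6.7
eef_pos: [0.4148, 0.2781, 0.0326]
eef_rot: [-3.135, 0.19, -0.002]
force: [-0.1, 0.0, 0.6]
opening: 0.0654
clock: 7.1
eef_pos: [0.4144, 0.278, 0.0319]
eef_rot: [3.136, -0.19, -0.0]
force: [-0.1, -1.2, 0.7]
opening: 0.0344
clock 7.1 pos [0.4144 0.278  0.0319] yaw -0.1212 open 0.0344 F [-0.1 -1.2  0.7]
lin units now-axes [ 0.03  0.01 -4.32] target-axes [ 0.03  0.01 -4.32] twist units [ 0.    0.   -0.01]
```

```bash
python3 -m handwheel '{"twist":[[0,0,0],[0,0,0],[0,0,0],[0,0,0],[0,0,0]],"linear":[[0,0,-0.5],[0,0,-1],[0,0,-1],[0,0,-1],[0,0,-0.8]],"claw":[1,1,1,1,1]}' 25
python3 goto.py 0.45 -0.105 0.10 0.01
```

```text
clock: 7.6
eef_pos: [0.4148, 0.2781, 0.1418]
eef_rot: [-3.135, 0.19, -0.003]
force: [0.3, 0.2, -1.9]
opening: 0.0351
clock 7.6 pos [0.4148 0.2781 0.1418] yaw -0.1212 open 0.0351 F [ 0.3  0.2 -1.9]
lin units now-axes [ 3.25 15.04  1.66] target-axes [ 1.26 15.34  1.67] twist units [-0.01 -0.02 -1.64]
```

```bash
python3 -m handwheel '{"twist":[[0,0,-0.82],[0,0,-0.82],[0,0,0],[0,0,0],[0,0,0],[0,0,0],[0,0,0],[0,0,0],[0,0,0],[0,0,0]],"linear":[[0,0,0],[0,0,0],[0.1,0.7,0],[0.1,1,0],[0.1,1,0],[0.1,1,0],[0.1,1,0],[0.1,1,0],[0.1,1,0],[0.1,1,0]],"claw":[1,1,1,1,1,1,1,1,1,1]}' 25
python3 -m handwheel '{"twist":[[0,0,0],[0,0,0],[0,0,0],[0,0,0],[0,0,0],[0,0,0],[0,0,0],[0,0,0],[0,0,0],[0,0,0]],"linear":[[0.1,1,0],[0.1,1,0],[0.1,1,0],[0.1,1,0],[0,1,0.2],[0,1,0.4],[0,1,0.4],[0,0.6,0.6],[0,0,0],[0,0,0]],"claw":[1,1,1,1,1,1,1,1,1,1]}' 25
python3 goto.py 0.45 -0.105 0.10 0.01
python3 - <<'E'
from h import *
import pickle
a=bot.get_image("scene");b=bot.get_image("top");pickle.dump((a,b),open("im2.pkl","wb"))
crop(a["img"],225,130,190,150,4,"pics/s2.png");crop(b["img"],305,190,110,140,4,"pics/t2.png")
E
```

```text
clock: 8.6
eef_pos: [0.4363, 0.0847, 0.1402]
eef_rot: [3.141, 0.016, 0.001]
force: [0.7, -0.5, -0.5]
opening: 0.0348
clock: 9.6
eef_pos: [0.4481, -0.104, 0.0999]
eef_rot: [-3.141, -0.015, 0.0]
force: [0.3, 0.3, -0.7]
opening: 0.0344
clock 9.6 pos [ 0.4481 -0.104   0.0999] yaw 0.0095 open 0.0344 F [ 0.3  0.3 -0.7]
lin units now-axes [ 0.07  0.04 -0.01] target-axes [ 0.07  0.04 -0.01] twist units [-0.    0.   -0.01]
```

View pics/s2.png

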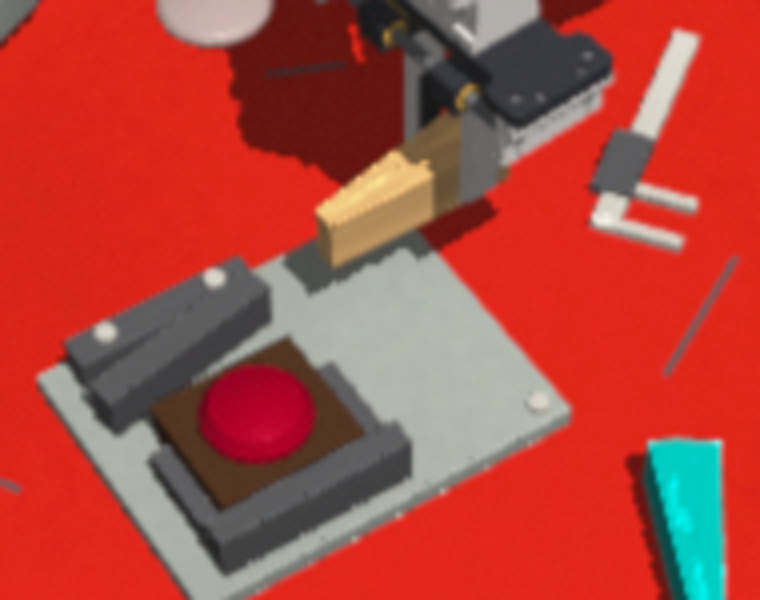

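View pics/t2.png

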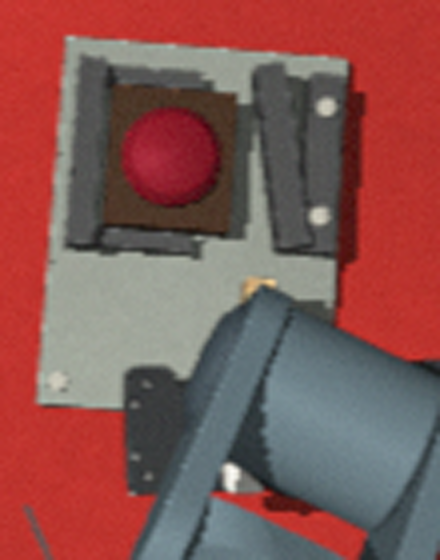

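The wedge is held level, its thin end facing the slot. The top view is mostly blocked by the arm, but the thin end shows at (366,262); the scene view shows everything. Enlarging to measure wedge relative to clamp.

```bash
python3 - <<'E'
from fit import *
a,b=pickle.load(open("im2.pkl","rb"))
def grid(d,x,y,w,h,s,fn):
    g=cv2.resize(d["img"][y:y+h,x:x+w],None,fx=s,fy=s,interpolation=cv2.INTER_CUBIC)[:,:,::-1].copy()
    cv2.imwrite(fn,g)
grid(a,295,150,65,55,12,"pics/z2.png")
grid(a,228,190,105,82,7,"pics/z2c.png")
grid(b,312,195,90,75,8,"pics/z2t.png")
E
```

```text
(no output)
```

View pics/z2.png

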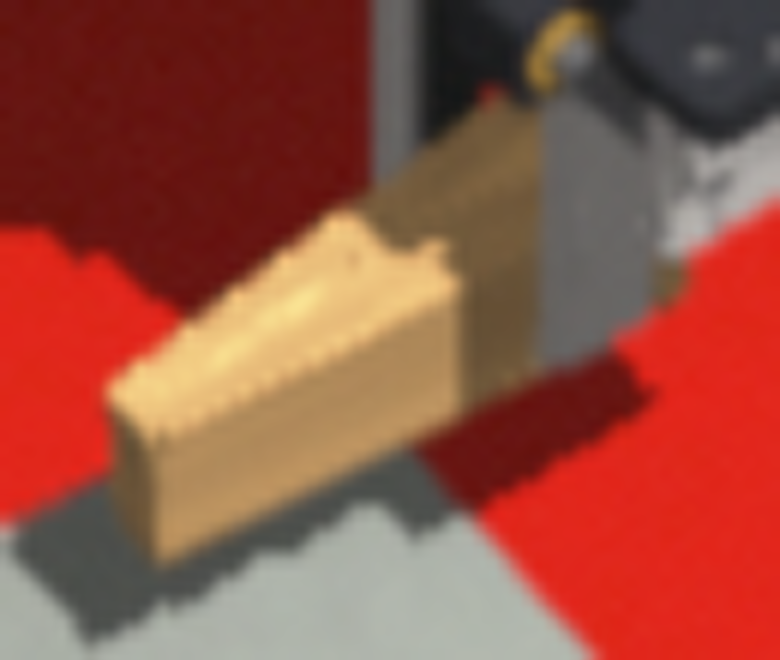

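View pics/z2c.png

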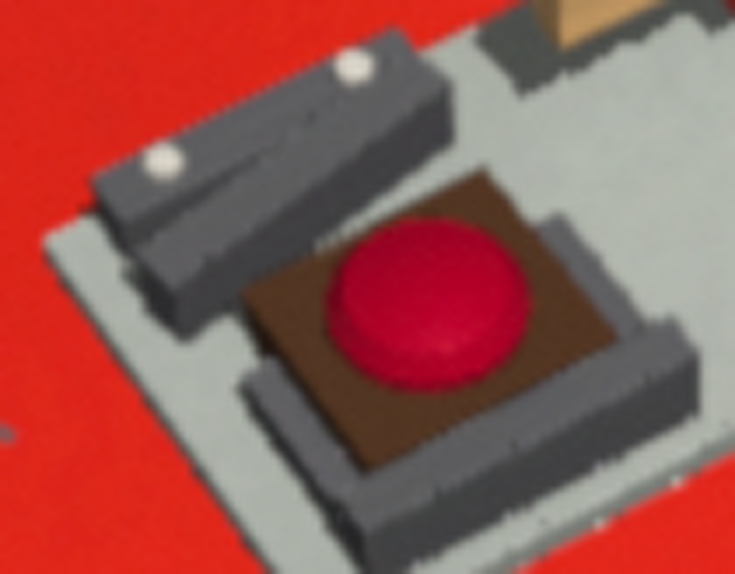

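View pics/z2t.png

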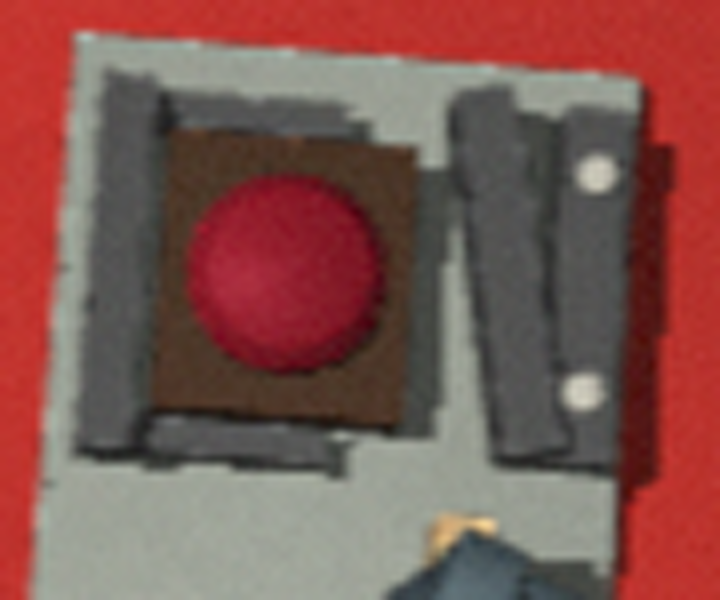

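```bash
cat > fit2.py <<'E'
from fit import *
def up(c,s,o): return (np.array(c,float)+.5)/s-.5+np.array(o)
a0,b0=pickle.load(open("im0.pkl","rb"));a,b=pickle.load(open("im2.pkl","rb"))
cs=[([80,112,15],up((257,540),5,(225,175))),([80,-72,15],up((47,247),5,(225,175))),([-160,-72,15],up((490,25),5,(225,175))),([-160,112,15],up((713,285),5,(225,175))),
 ([80,-72,15],up((43,241),7,(228,190))),([-53,-31.6,47],up((451,88),7,(228,190))),([63,-8.4,47],up((178,290),7,(228,190)))]
ct=[([80,112,15],up((83,45),5,(305,190))),([80,-72,15],up((435,72),5,(305,190))),([-160,-72,15],up((411,528),5,(305,190))),([-160,112,15],up((48,505),5,(305,190))),
 ([80,112,15],up((75,32),8,(312,195))),([80,-72,15],up((640,75),8,(312,195))),([-53,-31.6,47],up((495,458),8,(312,195))),([63,-8.4,47],up((453,92),8,(312,195)))]
ks=[([-45,-40,43],up((485,170),7,(228,190))),([45,-40,43],up((245,295),7,(228,190)))]
kt=[([45,-40,43],up((415,148),8,(312,195))),([-45,-40,43],up((398,428),8,(312,195))),([45,40,43],up((168,130),8,(312,195)))]
wsc=[([60,14,36],up((155,440),12,(295,150))),([60,-2,36],up((108,390),12,(295,150))),([60,14,0],up((157,567),12,(295,150)))]
# lines: two model pts, pixel on line
wl=[([60,14,36],[-60,14,36],up((460,285),12,(295,150))),([60,-2,36],[-60,-26,36],up((490,97),12,(295,150))),([60,14,0],[-60,14,0],up((535,370),12,(295,150)))]
A=lambda L:(np.array([m for m,_ in L])/1e3,np.array([u for _,u in L]))
zT=0.0999-0.0322
def sh(d,t):
    d=dict(d);M=d["cam_to_world"].copy();M[:3,3]+=t;d["cam_to_world"]=M;return d
def res(p,parts=False):
    clamp=[p[0],p[1],0,p[2]];yc=p[3];wp=[p[4],p[5],zT,p[6]];S=sh(a,p[7:10]);T=sh(b,p[10:13])
    out=[]
    for d,L in ((S,cs),(T,ct)): m,u=A(L);out.append((proj(d,place(m,clamp))-u).ravel())
    for d,L in ((S,ks),(T,kt)): m,u=A(L);out.append((proj(d,place(m+[0,yc,0],clamp))-u).ravel())
    m,u=A(wsc);out.append((proj(S,place(m,wp))-u).ravel())
    for m1,m2,u in wl:
        q=proj(S,place(np.array([m1,m2])/1e3,wp));t=q[1]-q[0];n=np.array([-t[1],t[0]])/np.hypot(*t);out.append([n@(u-q[0])])
    # wedge initial pose fits (im0) share biases
    if parts: return [np.round(x,1) for x in out]
    out.append(p[7:13]/.002)
    return np.concatenate(out)
if __name__=="__main__":
    s=least_squares(res,[.619,-.094,-.087,.04,.48,-.105,-.087]+[0]*6)
    p=s.x;print("clamp",p[:3].round(4),"yc",p[3].round(4),"wedge",p[4:7].round(4),"cams mm",(p[7:]*1e3).round(1))
    J=s.jac;print("sd/px(mm,mrad)",(np.sqrt(np.diag(np.linalg.inv(J.T@J)))*1e3*.5).round(1)[:7])
    for r in res(p,True):print(r)
    c,s_=np.cos(p[2]),np.sin(p[2]);d=p[4:6]-p[:2];print("wedge in clamp",(c*d[0]+s_*d[1]).round(4),(-s_*d[0]+c*d[1]).round(4),(p[6]-p[2]).round(4))
    c,s_=np.cos(p[6]),np.sin(p[6]);d=np.array([.4481,-.104])-p[4:6];print("tcp in wedge",(c*d[0]+s_*d[1]).round(4),(-s_*d[0]+c*d[1]).round(4),"yaw",.0095-p[6])
E
python3 fit2.py
```

```text
clamp [ 0.6188 -0.0938 -0.088 ] yc 0.0411 wedge [ 0.4779 -0.1048 -0.0757] cams mm [-0.3 -1.1  1.4  0.3  1.1  0.4]
sd/px(mm,mrad) [ 0.8  0.8  2.5  0.7  1.1  1.  12.3]
[-0.6 -0.2 -0.5  0.2 -0.1 -0.1  0.8 -0.1 -0.2  0.2  0.6 -0.8 -0.4  0.3]
[-0.3 -0.  -0.3 -0.2 -0.4  1.  -0.2  0.3 -0.   0.  -0.2 -0.1  1.  -0.
 -0.2 -0.3]
[ 0.5 -0.3 -0.4 -0. ]
[ 0.2 -0.3  0.1 -0.2 -0.4 -0.4]
[-0.   0.1 -0.2 -0.3  0.2  0.2]
[0.1]
[0.2]
[-0.2]
wedge in clamp -0.1394 -0.0233 0.0123
tcp in wedge -0.0297 -0.0015 yaw 0.08523362937019334
```

Gap to the stop is about 4 mm, so at the mouth there's 5 mm or more on each side if I bias 3 mm toward the carrier. Lowering to a few mm above the plate, with the thin end just before the slot.

```bash
python3 -m handwheel '{"twist":[[0,0,0.1],[0,0,0],[0,0,0],[0,0,0],[0,0,0],[0,0,0],[0,0,0]],"linear":[[0.4,0,0],[0.5,0,0.4],[0.5,0,0.6],[0.38,0,0.6],[0,0,0.32],[0,0,0],[0,0,0]],"claw":[1,1,1,1,1,1,1]}' 25
python3 goto.py 0.5 -0.105 0.047 0.0015
python3 - <<'E'
from h import *
import pickle
a=bot.get_image("scene");b=bot.get_image("top");pickle.dump((a,b),open("im3.pkl","wb"))
crop(a["img"],255,165,100,80,8,"pics/s3.png");crop(b["img"],325,205,80,75,8,"pics/t3.png")
E
```

```text
clock: 10.4
eef_pos: [0.4928, -0.1038, 0.0518]
eef_rot: [3.142, 0.004, 0.0]
force: [-0.7, 0.8, -0.9]
opening: 0.0347
clock 10.4 pos [ 0.4928 -0.1038  0.0518] yaw 0.0023 open 0.0347 F [-0.7  0.8 -0.9]
lin units now-axes [0.29 0.05 0.19] target-axes [0.29 0.05 0.19] twist units [ 0.   -0.    0.01]
```

View pics/s3.png

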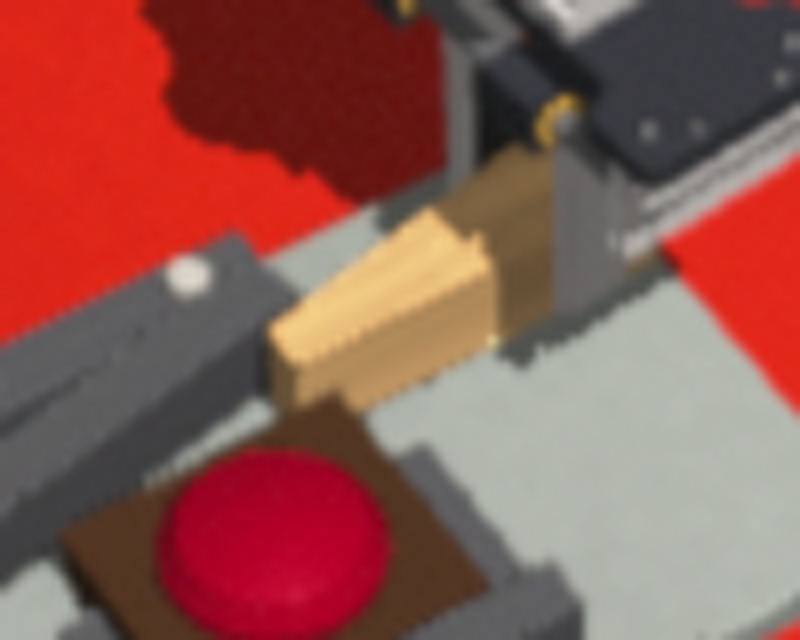

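View pics/t3.png

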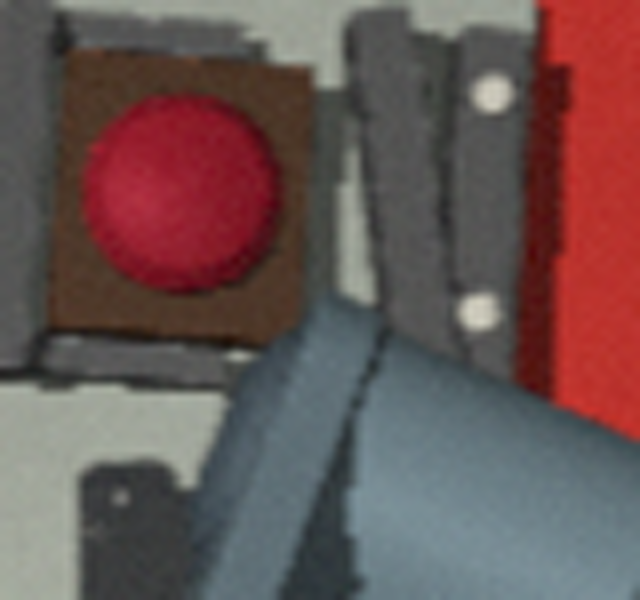

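```bash
python3 - <<'E'
from fit2 import *
a,b=pickle.load(open("im3.pkl","rb"));S=sh(a,np.array([-.3,-1.1,1.4])/1e3)
def cl(P):
    d=P[:2]-[.6188,-.0938];t=-.088;return (np.array([np.cos(t)*d[0]+np.sin(t)*d[1],-np.sin(t)*d[0]+np.cos(t)*d[1]])*1e3).round(1)
z=.0518-.0322+.036
for n,u,zz in (("thin+y",(292,365),z),("thin-y",(268,328),z),("straight edge",(492,260),z),("slant edge",(435,210),z),("slant edge2",(525,150),z),("jaw",(298,290),.047),("carrier",(338,393),.043)):
    print(n,cl(onz(S,up(u,8,(255,165)),zz)))
E
```

```text
thin+y [-33.8  -6. ]
thin-y [-35.1 -20.8]
straight edge [-100.    -6.8]
slant edge [-96.6 -31. ]
slant edge2 [-129.9  -35.6]
jaw [-52.5 -33.9]
carrier [-44.    0.7]
```

```bash
python3 -m handwheel '{"twist":[[0,0,0],[0,0,0],[0,0,0],[0,0,0],[0,0,0],[0,0,0]],"linear":[[0,0,0.14],[0.3,0,0],[0.4,0,0],[0.4,0,0],[0.3,0,0],[0,0,0]],"claw":[1,1,1,1,1,1]}' 25
python3 -m handwheel '{"twist":[[0,0,0],[0,0,0],[0,0,0]],"linear":[[0,0,0.04],[0,0,0.04],[0,0,0]],"claw":[1,1,1]}' 25
python3 goto.py 0.5 -0.105 0.047 0.0015
python3 - <<'E'
from h import *
import pickle
a=bot.get_image("scene");pickle.dump(a,open("im4.pkl","wb"))
crop(a["img"],255,165,100,80,8,"pics/s4.png")
E
```

```text
clock: 11.1
eef_pos: [0.5291, -0.1042, 0.0482]
eef_rot: [3.141, 0.004, 0.002]
force: [-1.1, 1.1, -0.9]
opening: 0.0348
clock: 11.4
eef_pos: [0.528, -0.104, 0.0469]
eef_rot: [-3.141, -0.003, -0.0]
force: [-1.7, 1.8, 5.9]
opening: 0.0346
clock 11.4 pos [ 0.528  -0.104   0.0469] yaw 0.002 open 0.0346 F [-1.7  1.8  5.9]
lin units now-axes [-1.12  0.04 -0.  ] target-axes [-1.12  0.04 -0.  ] twist units [-0.   -0.    0.01]
```

View pics/s4.png

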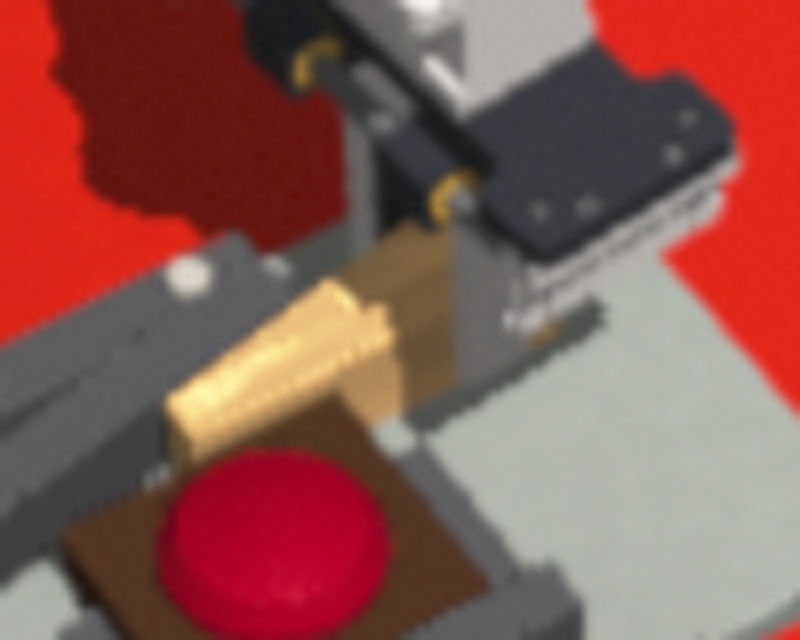

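The wedge is in the slot on the plate (thin end at scene ~(276,217)), clear of the glass, with jaw and carrier on either side. Releasing, going up, back, and closing to push on the butt.

```bash
python3 -m handwheel '{"twist":[[0,0,0],[0,0,0],[0,0,0],[0,0,0],[0,0,0],[0,0,0],[0,0,0],[0,0,0],[0,0,0],[0,0,0]],"linear":[[0,0,0],[0,0,0],[0,0,0],[0,0,0],[0,0,-0.3],[0,0,-0.7],[0,0,-0.7],[0,0,-0.3],[0,0,0],[0,0,0]],"claw":[0.3,0.3,0.3,0.3,0.3,0.3,0.3,0.3,0.3,0.3]}' 25
python3 goto.py 0.474 -0.105 0.097 -0.088
python3 - <<'E'
from h import *
import pickle
a=bot.get_image("scene");pickle.dump(a,open("im5.pkl","wb"))
crop(a["img"],255,165,100,80,8,"pics/s5.png")
E
```

```text
clock: 12.45
eef_pos: [0.5275, -0.1039, 0.0956]
eef_rot: [-3.141, -0.003, 0.001]
force: [0.2, -0.2, -0.8]
opening: 0.066
clock 12.45 pos [ 0.5275 -0.1039  0.0956] yaw 0.002 open 0.066 F [ 0.2 -0.2 -0.8]
lin units now-axes [-2.14  0.04 -0.05] target-axes [-2.13  0.23 -0.05] twist units [-0.    0.01  1.13]
```

View pics/s5.png

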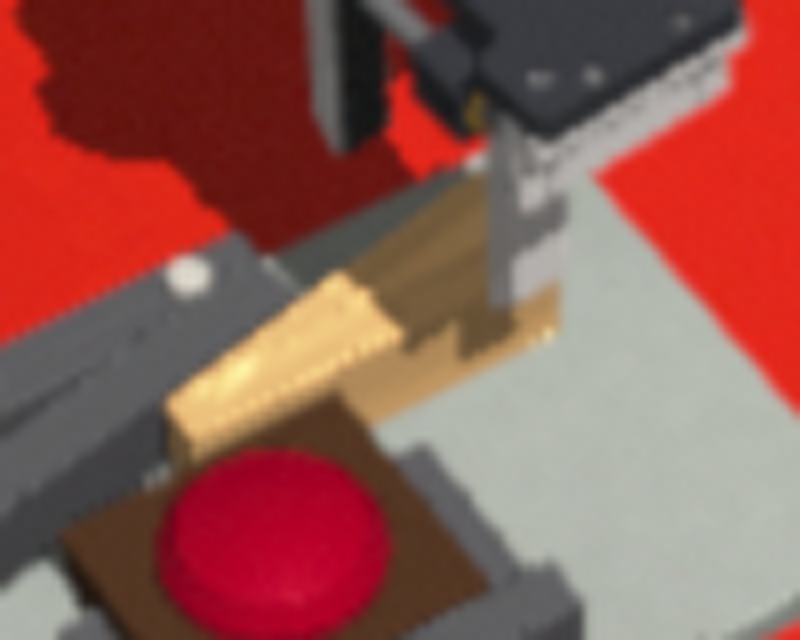

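```bash
cat > cl.py <<'E'
from fit2 import *
def cl(P):
    P=np.asarray(P);d=P[:2]-[.6188,-.0938];t=-.088;return (np.array([np.cos(t)*d[0]+np.sin(t)*d[1],-np.sin(t)*d[0]+np.cos(t)*d[1]])*1e3).round(1)
def wc(x,y):
    t=-.088;return np.array([.6188,-.0938])+np.array([np.cos(t)*x-np.sin(t)*y,np.sin(t)*x+np.cos(t)*y])/1e3
def SC(f): return sh(pickle.load(open(f,"rb")),np.array([-.3,-1.1,1.4])/1e3)
E
python3 - <<'E'
from cl import *
S=SC("im5.pkl")
for n,u,zz in (("butt+y bottom",(557,343),.015),("thin+y",(190,452),.051),("thin-y",(165,402),.051),("straight",(400,330),.051),("slant",(485,185),.051)):
    print(n,cl(onz(S,up(u,8,(255,165)),zz)))
print("tcp",cl(bot.get_obs()["eef_pos"]),"target",wc(-141,-20),wc(-122-8,-20))
E
```

```text
butt+y bottom [-116.6    0.9]
thin+y [3.6 1.1]
thin-y [  0.4 -17.5]
straight [-67.   -3.1]
slant [-115.4  -34.3]
tcp [-90.4 -18. ] target [ 0.47658787 -0.10133062] [ 0.48754531 -0.10229737]
```

```bash
python3 goto.py 0.4750 -0.1012 0.097 -0.088
python3 -m handwheel '{"twist":[[0,0,0.57],[0,0,0.56],[0,0,0],[0,0,0],[0,0,0],[0,0,0],[0,0,0],[0,0,0]],"linear":[[0,0,0],[0,0,0],[-0.7,0.03,0],[-0.8,0.03,0],[-0.6,0.02,0],[0,0,0],[0,0,0],[0,0,0]],"claw":[1,1,1,1,1,1,1,1]}' 25
python3 goto.py 0.4756 -0.1012 0.047 -0.088
```

```text
clock 12.5 pos [ 0.5272 -0.1037  0.0952] yaw 0.002 open 0.0659 F [-0.6 -0.5  0.1]
lin units now-axes [-2.09 -0.11 -0.07] target-axes [-2.09  0.08 -0.07] twist units [-0.01  0.02  1.13]
clock: 13.3
eef_pos: [0.4759, -0.1015, 0.0959]
eef_rot: [-3.139, 0.139, -0.0]
force: [0.8, 0.7, -0.8]
opening: 0.0055
clock 13.3 pos [ 0.4759 -0.1015  0.0959] yaw -0.0884 open 0.0055 F [ 0.8  0.7 -0.8]
lin units now-axes [-0.01 -0.01  1.96] target-axes [-0.01 -0.01  1.96] twist units [-0. -0. -0.]
```

```bash
python3 -m handwheel '{"twist":[[0,0,0],[0,0,0],[0,0,0],[0,0,0]],"linear":[[0,0,0.7],[0,0,0.8],[0,0,0.46],[0,0,0]],"claw":[1,1,1,1]}' 40
python3 -m handwheel '{"twist":[[0,0,0],[0,0,0],[0,0,0],[0,0,0],[0,0,0],[0,0,0],[0,0,0],[0,0,0]],"linear":[[0.25,0,0],[0.2,0,0],[0.2,0,0],[0.2,0,0],[0.2,0,0],[0.2,0,0],[0.15,0,0],[0,0,0]],"claw":[1,1,1,1,1,1,1,1]}' 40
python3 - <<'E'
from cl import *
print("tcp",cl(bot.get_obs()["eef_pos"]))
a=bot.get_image("scene");pickle.dump(a,open("im6.pkl","wb"));crop(a["img"],255,165,100,80,8,"pics/s6.png")
E
```

```text
clock: 13.7
eef_pos: [0.4744, -0.1008, 0.0453]
eef_rot: [-3.137, 0.139, 0.005]
force: [-0.8, 0.0, -0.3]
opening: 0.0008
clock: 14.5
eef_pos: [0.5107, -0.1045, 0.047]
eef_rot: [3.138, -0.139, 0.001]
force: [0.5, -0.5, -0.9]
opening: 0.0006
tcp [-106.8  -20.2]
```

View pics/s6.png

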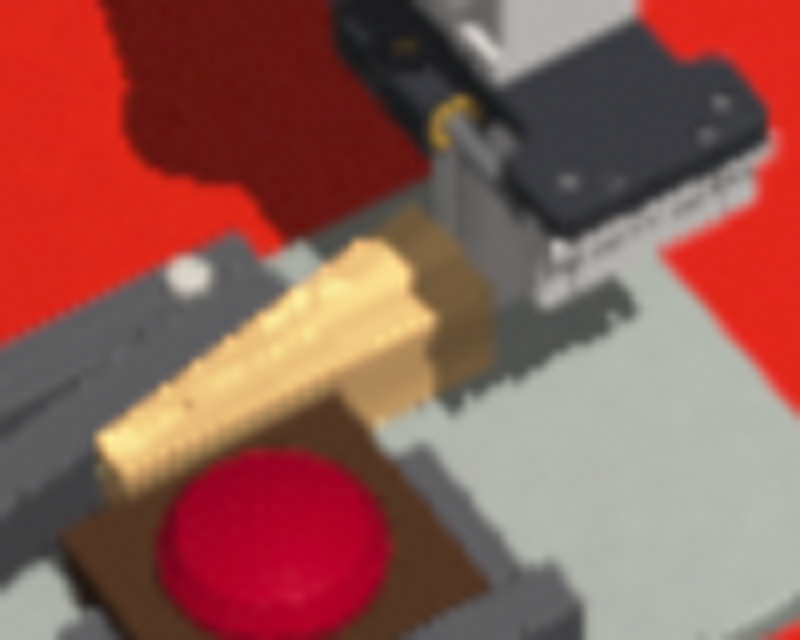

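The wedge slides straight in, pushed at the butt. Continuing with force checks.

```bash
python3 -m handwheel '{"twist":[[0,0,0],[0,0,0],[0,0,0],[0,0,0],[0,0,0],[0,0,0]],"linear":[[0.12,-0.02,0],[0.12,-0.02,0],[0.12,-0.02,0],[0.12,-0.02,0],[0.12,-0.02,0],[0,0,0]],"claw":[1,1,1,1,1,1]}' 40
python3 -m handwheel '{"twist":[[0,0,0],[0,0,0],[0,0,0],[0,0,0]],"linear":[[0.1,-0.02,0],[0.1,-0.02,0],[0.06,-0.02,0],[0,0,0]],"claw":[1,1,1,1]}' 40
python3 - <<'E'
from cl import *
print("tcp",cl(bot.get_obs()["eef_pos"]))
E
```

```text
clock: 15.15
eef_pos: [0.5257, -0.1033, 0.0469]
eef_rot: [3.138, -0.138, 0.001]
force: [0.1, 0.0, -0.3]
opening: 0.0006
clock: 15.55
eef_pos: [0.5324, -0.1025, 0.0471]
eef_rot: [3.138, -0.139, 0.001]
force: [0.3, 0.4, -0.5]
opening: 0.0006
tcp [-85.3 -16.3]
```

```bash
python3 - <<'E'
from cl import *
a=bot.get_image("scene");pickle.dump(a,open("im7.pkl","wb"));crop(a["img"],235,165,110,82,7,"pics/s7.png")
E
```

```text
(no output)
```

View pics/s7.png

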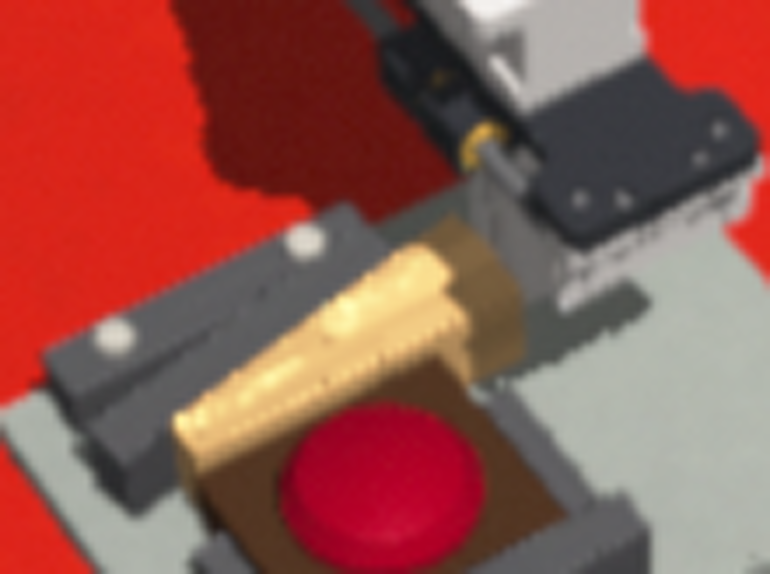

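Good: the wedge lies snug between jaw and carrier and the carrier is shifting. Pushing the last stretch in small steps.

```bash
python3 -m handwheel '{"twist":[[0,0,0],[0,0,0],[0,0,0]],"linear":[[0.08,-0.01,0],[0.08,-0.01,0],[0,0,0]],"claw":[1,1,1]}' 40
python3 -m handwheel '{"twist":[[0,0,0],[0,0,0],[0,0,0]],"linear":[[0.06,-0.01,0],[0.04,0,0],[0,0,0]],"claw":[1,1,1]}' 40
python3 - <<'E'
from cl import *
o=bot.get_obs();print("tcp",cl(o["eef_pos"]),o["force"])
E
```

```text
clock: 15.9
eef_pos: [0.5362, -0.1022, 0.0471]
eef_rot: [-3.139, 0.139, -0.001]
force: [-1.1, 0.9, 0.3]
opening: 0.0001
clock: 16.2
eef_pos: [0.5384, -0.1021, 0.0469]
eef_rot: [-3.138, 0.139, 0.001]
force: [-1.7, 0.9, 1.4]
opening: 0.0003
tcp [-79.4 -15.3] [-1.72292793  0.91954726  1.36664997]
```

```bash
python3 -m handwheel '{"twist":[[0,0,0],[0,0,0]],"linear":[[0.05,0,0],[0,0,0]],"claw":[1,1]}' 40
python3 -m handwheel '{"twist":[[0,0,0],[0,0,0]],"linear":[[0.05,0,0],[0,0,0]],"claw":[1,1]}' 40
python3 -m handwheel '{"twist":[[0,0,0],[0,0,0]],"linear":[[0.05,0,0],[0,0,0]],"claw":[1,1]}' 40
```

```text
clock: 16.4
eef_pos: [0.5385, -0.1021, 0.0467]
eef_rot: [-3.138, 0.138, 0.006]
force: [-7.2, 0.7, 5.4]
opening: 0.0008
clock: 16.6
eef_pos: [0.5386, -0.102, 0.0466]
eef_rot: [-3.138, 0.138, 0.011]
force: [-11.0, 0.2, 8.3]
opening: 0.0006
clock: 16.8
eef_pos: [0.5386, -0.102, 0.0464]
eef_rot: [-3.137, 0.137, 0.016]
force: [-15.7, 1.0, 10.6]
opening: 0.0006
```

It no longer advances and the force is rising, so it's locking. Pushing a little beyond 20 N.

```bash
python3 -m handwheel '{"twist":[[0,0,0],[0,0,0]],"linear":[[0.05,0,-0.01],[0,0,0]],"claw":[1,1]}' 40
python3 -m handwheel '{"twist":[[0,0,0],[0,0,0]],"linear":[[0.05,0,-0.01],[0,0,0]],"claw":[1,1]}' 40
python3 -m handwheel '{"twist":[[0,0,0],[0,0,0]],"linear":[[0.04,0,-0.01],[0,0,0]],"claw":[1,1]}' 40
```

```text
clock: 17.0
eef_pos: [0.5387, -0.102, 0.0464]
eef_rot: [-3.137, 0.137, 0.021]
force: [-20.0, -0.5, 15.1]
opening: 0.0004
clock: 17.2
eef_pos: [0.5387, -0.102, 0.0464]
eef_rot: [-3.137, 0.136, 0.027]
force: [-24.5, -0.9, 17.4]
opening: 0.0004
clock: 17.4
eef_pos: [0.5388, -0.102, 0.0464]
eef_rot: [-3.137, 0.136, 0.031]
force: [-27.6, -0.1, 19.7]
opening: 0.0006
```

```bash
python3 -m handwheel '{"twist":[[0,0,0],[0,0,0],[0,0,0],[0,0,0],[0,0,0],[0,0,0],[0,0,0]],"linear":[[-0.3,0,0],[-0.5,0,0],[-0.5,0,0],[0,0,-0.8],[-0.5,0,-1],[-1,0,-1],[-1,0,0]],"claw":[1,1,1,1,1,1,1]}' 40
python3 -m handwheel '{"twist":[[0,0,0],[0,0,0],[0,0,0],[0,0,0],[0,0,0],[0,0,0],[0,0,0]],"linear":[[0,1,-1],[0,1,-1],[0,1,0],[0,1,0],[0,1,0],[0,1,0],[0,0,0]],"claw":[1,1,1,1,1,1,1]}' 40
python3 - <<'E'
from cl import *
a=bot.get_image("scene");pickle.dump(a,open("im8.pkl","wb"));crop(a["img"],228,165,112,85,7,"pics/s8.png")
b=bot.get_image("top");pickle.dump(b,open("im8t.pkl","wb"));crop(b["img"],312,195,90,75,8,"pics/t8.png")
E
```

```text
clock: 18.1
eef_pos: [0.4536, -0.0958, 0.1216]
eef_rot: [3.135, -0.138, 0.014]
force: [-0.0, 0.4, 0.3]
opening: 0.0008
clock: 18.8
eef_pos: [0.4382, -0.2465, 0.1683]
eef_rot: [3.136, -0.144, 0.003]
force: [0.7, -0.2, -0.1]
opening: 0.0006
```

View pics/s8.png

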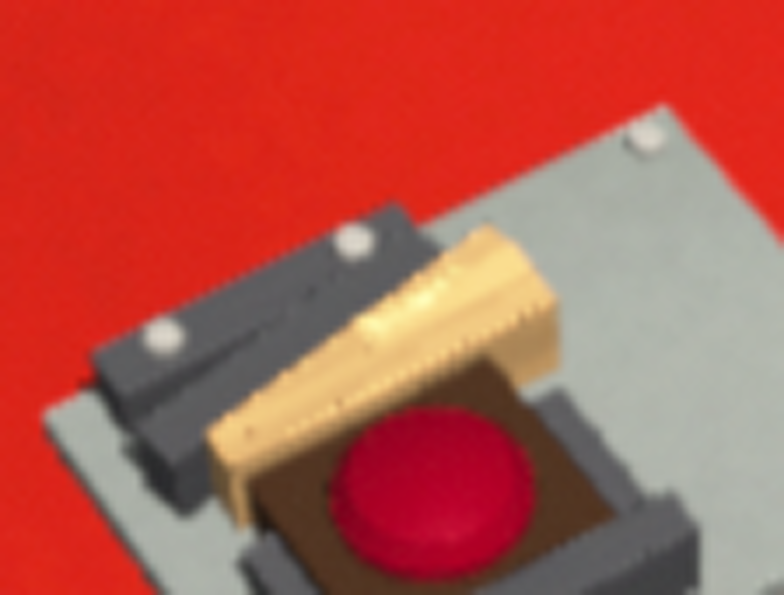

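View pics/t8.png

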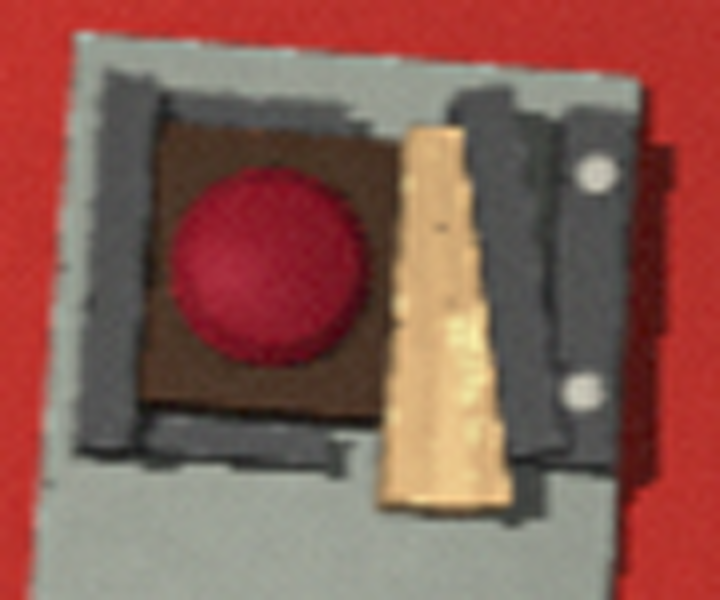

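The wedge fills the slot and the carrier is against the stop in both views. Measuring this.

```bash
python3 - <<'E'
from cl import *
S=SC("im8.pkl");T=sh(pickle.load(open("im8t.pkl","rb")),np.array([.3,1.1,.4])/1e3)
ws=up([(243,470),(208,432),(490,225),(558,297)],7,(228,165));wt=up([(407,125),(466,130),(512,507),(378,505)],8,(312,195))
for n,o in (("both",[(S,ws),(T,wt)]),("scene",[(S,ws)]),("top",[(T,wt)])):
    p,f=fit(W,o,np.array([.6,-.1,.015,-.088]),.015);print(n,cl(p[:2]),"yaw err",(p[2]+.088).round(3),"maxres",abs(f).max().round(1))
p,f=fit(W,[(S,ws),(T,wt)],np.array([.6,-.1,.015,-.088]));print("free z",p.round(4))
# carrier corners
for n,u in (("far-left",(152,125)),("near-left",(138,405)),("far-right",(403,140)),("near-right",(382,418))): print(n,cl(onz(T,up(u,8,(312,195)),.043)))
print("scene near-right",cl(onz(S,up((487,360),7,(228,165)),.043)))
E
```

```text
both [-10.4  -9. ] yaw err 0.002 maxres 1.3
scene [-10.6  -9.1] yaw err 0.018 maxres 1.1
top [-10.1  -9. ] yaw err -0.014 maxres 0.7
free z [ 0.6077 -0.1018  0.0151 -0.0861]
far-left [45.4 85.3]
near-left [-44.3  83.4]
far-right [46.5  5.5]
near-right [-42.7   6.7]
scene near-right [-41.1   6.6]
```

The wedge measures at clamp (-10.4, -9.0) mm against a home of (-10, -9). The carrier's far face is at about y=85 and its slot face at about 5 to 6, so it's against the stop. Handing in.

```bash
python3 - <<'E'
from bench import bot
print(bot.get_obs()["clock"],bot.get_obs()["force"]);print(bot.finish_job())
E
```

```text
18.9 [ 0.42266689 -0.04972666  0.48553356]
the job is handed in; nothing more can be done
None
```

The wedge is home and locked, with the carrier tight against the stop. I handed the job in at 18.9 s on the robot's clock.

**What I did:** I gripped the natural-wood wedge across its butt half and carried it to the slot. I slid its thin end in, resting on the plate, let go, and pushed the butt with closed fingertips. Over the last push it moved only about 0.4 mm as the push along the slot rose from about 2 N to 28 N. I did not push the carrier or its glass with the gripper. I made no contact with the strip, the lens or the look-alikes, but took no closing picture of them.

**Last checks:**
- **Wedge:** it sits at clamp (-10.4, -9.0) mm with underside z = 15.1 mm. Home is (-10, -9, 15).
- **Carrier:** its far face is at y = 83–85 mm and its slot face at 5.5–6.7 mm; against the stop these should be 85 and 5. It started about 4 mm short.
- **Robot:** it ended clear of everything, with about zero force.

**Disagreements:**
- The two cameras differ by about 0.03 rad on the wedge's yaw (+0.018 and -0.014, mean 0.002), and by 2–4 mm on carrier corners. I put both down to corner-picking and calibration noise.
- At lock the wrist also read up to 20 N upward, which I put down to fingertip friction on the butt.

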